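Pick the jar from behind the other stock

ROBOT

A 7-joint arm with a two-finger parallel gripper is mounted at the origin on the work surface. World frame = base frame: x ahead of the robot, y to its left, z up, the work surface at z = 0. Lengths are in m, angles in rad, forces in N, time in s.
With the tool pointing down it reaches from about 0.35 to 0.9 m from the base axis. Payload 8.1 kg.
Tool frame: the origin (TCP) lies between the finger pads; the fingertips stand 11 mm ahead of it and the grasp point (between the pads) lies 8 mm behind it; z points along the fingers, y is the line along which they close (so a half turn about z gives the same grasp; the last joint's range is limited). The gripper opens to 92 mm and grips with 3 to 60 N. Pads are 19 mm wide; open, the fingers measure 130 mm over their backs; the gripper's body (75 mm by 190 mm) begins 47 mm behind the grasp point.
Start: joints at [1.151, 0.434, 0.025, 1.573, -0.012, 1.134, -0.075], TCP at [0.195, -0.594, 0.238] pointing down, gripper open.
Joint ranges: [-2.62, 2.62], [-0.44, 2.09], [-1.27, 1.32], [0.08, 2.57], [-1.32, 4.46], [0.12, 2], [-2.74, 2.74]. Speed limits (rad/s): [2.22, 2.22, 3.01, 3.01, 3.14, 3.14, 3.14].

INTERFACE

Orientations are given as a rotation vector (axis times angle).
In Python, from cell import observe, get_image, camera_params, sign_off gives the robot as it stands.
- The arm moves only by the shell command python3 -m pendant 'ROWS' [FORCE]. ROWS is JSON, one flat list of numbers, 7 for each row, row after row: the shift along the tool's x, y, z in m, then the turn, a rotation vector about the tool's x, y, z in rad, then the finger opening in m, from 0 to 0.0918. In form: [dx, dy, dz, rx, ry, rz, jaw, dx, dy, dz, rx, ry, rz, jaw, ...]. A call has 1 to 10 rows; each row shifts and turns the commanded pose from where the row before left it, along the tool's axes as they then stand; what a row does not reach is not made up. A row lasts 1/8 s, in which the tool goes at most 62.5 mm and 10.7 degrees, less where a joint would pass 70% of its speed; a pose out of reach is approached as far as the arm can. A call is refused whole if a number of a shift passes 0.0625 or a number of a turn 0.188, either way. A call with a gripper value outside its range is refused whole. The fingers move at their own pace and stop on an object; FORCE is the grip in N (left out, the last holds). Time passes only in rows, so rows that do not move let the fingers close. It gives the time, the measured TCP pose, the force, the opening and the grip force at its end, in the units of the state.
- observe(): the state, without advancing time (a new reading comes with each control period).
- get_image(name): name is "scene" or "side" or "wrist"; returns the picture (384x512x3 uint8, red, green, blue); there is no depth.
- camera_params(name): a dict with "intrinsics" (3x3 intrinsics, pixels), "eye" and "rotation" of the camera in the world; the wrist camera has in their place "T_tool_cam" (4x4, takes a point from camera to tool coordinates, whose origin is the TCP and whose axes are the flange's). Camera axes: x right, y down, z forward; pixel columns grow to the right and rows downward; lengths in m; the calibration is good to about 2 mm. A picture is of the moment at which its call begins: read the wrist's pose just before it. camera_params takes no time and is no camera call.
- sign_off(): hands the job in; it is judged then, once.
The state is a dict: "clock": time; "joints": joint angles; "dq": joint speeds; "joint_efforts": joint torques, N m; "position": TCP position; "ee_rot": TCP orientation; "force": force on the tool from outside, world axes, zero at the start; "ft_torque": the same for the moment, N m; "width": opening from 0.0 (shut) to 1.0 (fully open); "gripper_force": force on a finger pad.
Only numpy, scipy, OpenCV 4.12 (cv2) and the standard library are available. Lean on these libraries where they do the work, as an engineer would, in place of code of your own. Each camera call takes 0.05 s, during which the arm holds its last target. There are 200 camera calls.

TASK

An order calls for the squat glass jar at the back of the grey stock bin, but the amber bottle, the tall white carton and the tin stand round it and leave no room to take hold of it. First stand all three upright on the black tray; then, with them still there, take the jar and set it down upright, without dropping it, on the middle of the white corrugated pad in the open cardboard mailer; and last put the bottle, the carton and the tin back upright in the bin, each where it stood at the start, tipping nothing over on the way and leaving the flat box already packed in the mailer and the nail brush in the bin where they are.

Things in the scene. Friction and masses are not known exactly. Their poses are not given: they have to be found in the camera images.
- jar: Squat clear glass jar with a wide black screw lid, paper label; round, 58 mm in diameter, 56 mm high (lid from 41 mm up), about 0.2 kg, loose. Origin: centre of its underside; z up along its axis. It stands in the back row of the bin, in the middle, about 12 mm from the bin's back wall; the three other goods stand 10 to 15 mm from it, to its left, to its right and in front of it (which is where differs).
- bottle: Round amber glass bottle with a paper label and a narrow black cap, loose, about 0.26 kg. Straight body 55 mm in diameter up to 105 mm, then a shoulder, and the cap, 29 mm in diameter, from 117 to 136 mm. Origin: centre of its underside; z up along its axis. At the start it stands on the floor of the bin.
- carton: Tall white square folding carton (rigid product box), 52 x 52 mm and 125 mm high, loose, about 0.18 kg. Origin: centre of its underside; x and y square to its sides, z up. At the start it stands on the floor of the bin, turned a little.
- tin: Round steel tin with a lid, paper label, 54 mm in diameter up to 92 mm, its lid 56 mm in diameter from 92 to 109 mm, loose, about 0.2 kg. Origin: centre of its underside; z up along its axis. At the start it stands on the floor of the bin.
- bin: Grey plastic stock bin, fixed to the bench: 160 mm deep (x) by 220 mm wide (y), walls 4 mm thick, floor 4 mm thick. Back wall (+x) and the rear of the side walls 55 mm high, front lip (-x) 30 mm high (the front third of the sides slopes down to it, under 50 mm). Origin: centre of its underside on the bench; x towards the back wall, y along it, z up. The goods stand about at (x, y) = (34, 67), (34, -67) and (-36, 0) mm, the jar at (34, 0) mm.
- tray: Shallow black plastic tray for setting things aside, fixed, empty: 200 mm (x) by 250 mm (y), floor 4 mm thick, rim 16 mm high and 5 mm thick. Origin: centre of its underside; z up.
- mailer: Open cardboard mailer, fixed: 155 mm (x) by 272 mm (y) outside, walls 55 mm high, floor 3 mm thick, its lid folded back on the far (+x) side and sloping down from the wall's top to the bench up to 240 mm from the origin. A cardboard divider 48 mm high at y = 0 parts it into two compartments of about 149 mm (x) by 127 mm (y). One holds the pad, the other the flat box. Origin: centre of the underside of its floor; z up.
- pad: Square white corrugated board pad, 105 x 105 mm, 6 mm thick, fixed on the mailer's floor in the middle of the free compartment (either of the two). Origin: centre of its underside, which is 3 mm above the bench; its top is 6 mm above the origin.
- soap_box: Bystander: flat paper-covered box 90 x 60 mm, 38 mm high, with a grey band, loose, lying already packed in the mailer's other compartment. Origin: centre of its underside.
- nail_brush: Bystander: small wooden nail brush, 60 x 34 mm, 26 mm high, loose, 0.05 kg, lying bristles down in the front corner of the bin on its +y side. Origin: centre of its underside; x along its length.
Not all that is in view belongs to the job. Leave any blue or turquoise look-alike of the carton alone.

How it is judged:
By the outcome, as a careful person would: the job done as asked, in the order asked, and still so for the second after the job is handed in, with the robot touching nothing.
It also fails if it takes over 147 s, if anything falls off the work surface, if the arm or the gripper's body presses on something with over 40 N, if the wrist force passes 120 N, or if a joint passes its speed limit or range.

## Working session

There is one attempt and no reset: what is moved stays moved. The work goes in short steps, Python scripts to look and compute and a shell command to move; the robot and the scene stay as the last step left them, time stands still between calls to the robot, and variables do not carry over. Pictures are saved under pics/ and viewed, at most 14 in all, crops included, and the job is handed in when it is done.

```bash
ls; mkdir -p pics; python3 - <<'E'
from cell import *
import cv2,numpy as np
s=observe();print({k:np.round(v,3).tolist() for k,v in s.items()})
for n in("scene","side","wrist"):
    im=get_image(n);cv2.imwrite(f"pics/{n}0.png",im[:,:,::-1])
    p=camera_params(n);print(n,{k:np.round(v,4).tolist() for k,v in p.items()})
E
```

```text
pics
{'clock': 0.0, 'joints': [1.151, 0.435, 0.025, 1.574, -0.012, 1.134, -0.075], 'dq': [-0.001, 0.0, -0.001, 0.001, 0.002, -0.002, 0.001], 'joint_efforts': [-0.001, -66.785, 0.984, -31.446, -0.061, 0.043, 0.0], 'position': [0.195, -0.593, 0.237], 'ee_rot': [-3.101, -0.495, 0.001], 'force': [-0.382, 1.252, 0.357], 'ft_torque': [-0.005, -0.039, 0.035], 'gripper_force': 0.0, 'width': 0.998}
scene {'intrinsics': [[369.1436, 0.0, 250.7218], [0.0, 369.1436, 193.3555], [0.0, 0.0, 1.0]], 'eye': [0.9431, 0.6065, 0.7261], 'rotation': [-0.7488, -2.5969, 1.1195]}
side {'intrinsics': [[356.3061, 0.0, 247.8291], [0.0, 356.3061, 191.332], [0.0, 0.0, 1.0]], 'eye': [0.101, 0.6512, 0.6034], 'rotation': [-0.8042, 2.4334, -1.2894]}
wrist {'intrinsics': [[312.2542, 0.0, 251.787], [0.0, 312.2542, 191.1786], [0.0, 0.0, 1.0]], 'T_tool_cam': [[0.0001, -0.9613, -0.2754, 0.0741], [1.0, 0.0, 0.0004, 0.0004], [-0.0003, -0.2754, 0.9613, -0.1477], [0.0, 0.0, 0.0, 1.0]]}
```

View pics/scene0.png

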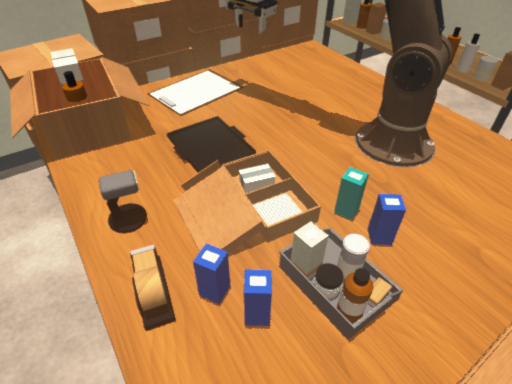

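View pics/side0.png

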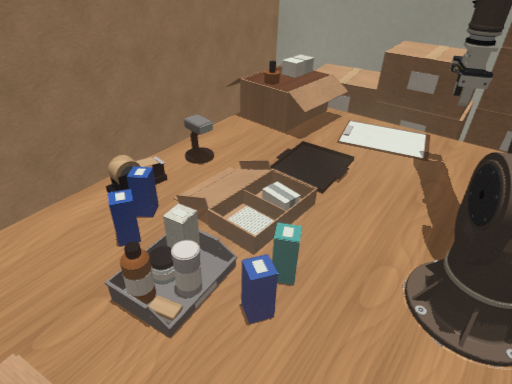

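```bash
cat > h.py <<'E'
from cell import *
import cv2,numpy as np
from scipy.spatial.transform import Rotation as R
def Ttool(s=None):
    s=s or observe();T=np.eye(4);T[:3,:3]=R.from_rotvec(s["ee_rot"]).as_matrix();T[:3,3]=s["position"];return T
def cam(n,s=None):
    p=camera_params(n);T=np.eye(4)
    if n=="wrist":T=Ttool(s)@np.array(p["T_tool_cam"])
    else:T[:3,:3]=R.from_rotvec(p["rotation"]).as_matrix();T[:3,3]=p["eye"]
    return np.array(p["intrinsics"]),T
def ray(c,u,v,z):
    K,T=c;d=T[:3,:3]@np.linalg.solve(K,[u,v,1.]);o=T[:3,3];return (o+d*(z-o[2])/d[2])[:2]
def proj(c,P):
    K,T=c;q=K@(T[:3,:3].T@(np.array(P)-T[:3,3]));return q[:2]/q[2]
def shot(n,name):
    s=observe();im=get_image(n)[:,:,::-1].copy();cv2.imwrite(f"pics/{name}.png",im);np.save(f"pics/{name}.npy",cam(n,s)[1]);return im,cam(n,s)
def go(x,y,z,yaw):
    """delta in tool axes to reach a downward pose, tool x axis at world angle yaw"""
    T=Ttool();Rt=np.array([[np.cos(yaw),np.sin(yaw),0],[np.sin(yaw),-np.cos(yaw),0],[0,0,-1]])
    d=T[:3,:3].T@(np.array([x,y,z])-T[:3,3]);r=R.from_matrix(T[:3,:3].T@Rt).as_rotvec()
    return d.round(4),r.round(3)
def yaw():
    return np.arctan2(*Ttool()[:2,0][::-1])
E
python3 - <<'E'
from h import *
print(yaw(),Ttool().round(3))
for n,pts in {"scene":[("carton top",311,234,.129),("tin top",355,243,.113),("bottle cap",362,274,.14),("jar lid",329,273,.06),("bin front... corner a",280,254,.055),("bin b",350,318,.055),("binc",400,290,.03),("pad",279,208,.009),("tray",210,143,.016),("blue1",389,200,.125),("blue2",211,254,.125),("blue3",258,278,.125),("teal",354,175,.125),("box",257,175,.04)],
"side":[("carton",181,214,.129),("tin",186,250,.113),("cap",133,250,.14),("jar",163,258,.06),("pad",250,220,.009),("tray",313,165,.016),("blue1",261,266,.125),("teal",288,232,.125),("blue",124,197,.125),("blue",142,174,.125),("box",281,190,.04)]}.items():
    c=cam(n)
    for nm,u,v,z in pts:print(n,nm,ray(c,u,v,z).round(3))
E
```

```text
0.316725203800284 [[ 0.95   0.311 -0.     0.195]
 [ 0.311 -0.95   0.001 -0.594]
 [-0.    -0.001 -1.     0.237]
 [ 0.     0.     0.     1.   ]]
scene carton top [0.568 0.244]
scene tin top [0.495 0.303]
scene bottle cap [0.556 0.378]
scene jar lid [0.561 0.308]
scene bin front... corner a [0.618 0.208]
scene bin b [0.592 0.407]
scene binc [0.444 0.409]
scene pad [0.508 0.053]
scene tray [ 0.532 -0.305]
scene blue1 [0.348 0.258]
scene blue2 [0.77  0.175]
scene blue3 [0.72  0.274]
scene teal [0.354 0.148]
scene box [ 0.504 -0.064]
side carton [0.562 0.244]
side tin [0.49  0.306]
side cap [0.546 0.383]
side jar [0.553 0.315]
side pad [0.517 0.05 ]
side tray [ 0.514 -0.3  ]
side blue1 [0.343 0.262]
side teal [0.352 0.152]
side blue [0.714 0.275]
side blue [0.76  0.184]
side box [ 0.504 -0.08 ]
```

```bash
python3 - <<'E'
from h import *
print(go(.56,-.30,.40,0.1))
E
```

```text
(array([ 0.4387, -0.1653, -0.1627]), array([-0.001,  0.   ,  0.217]))
```

```bash
python3 -m pendant '[0.044,-0.0165,-0.016,0,0,0,0.0918,0.044,-0.0165,-0.016,0,0,0,0.0918,0.044,-0.0165,-0.016,0,0,0,0.0918,0.044,-0.0165,-0.016,0,0,0,0.0918,0.044,-0.0165,-0.016,0,0,0,0.0918,0.044,-0.0165,-0.016,0,0,0,0.0918,0.044,-0.0165,-0.016,0,0,0,0.0918,0.044,-0.0165,-0.016,0,0,0,0.0918,0.044,-0.0165,-0.016,0,0,0.108,0.0918,0.044,-0.0165,-0.016,0,0,0.108,0.0918]' 30
python3 -m pendant '[0,0,0,0,0,0,0.0918,0,0,0,0,0,0,0.0918]'
python3 - <<'E'
from h import *
print(Ttool()[:3,3],yaw())
shot("wrist","w_tray")
print(go(.56,.02,.40,0.1),go(.59,.31,.40,0.1))
E
```

```text
clock: 1.4
position: [0.5652, -0.3031, 0.3982]
ee_rot: [-3.138, -0.153, 0.0]
force: [-0.1, -1.7, 0.1]
width: 0.999
gripper_force: 0.0
clock: 1.65
position: [0.564, -0.3045, 0.3971]
ee_rot: [3.137, 0.159, -0.002]
force: [-0.2, -0.5, -0.1]
width: 0.995
gripper_force: 0.0
[ 0.56399275 -0.30448246  0.39710768] 0.10146094563067018
(array([ 0.0291, -0.3239, -0.003 ]), array([0.   , 0.001, 0.   ])) (array([ 0.0879, -0.6094, -0.0031]), array([0.   , 0.001, 0.   ]))
```

```bash
python3 -m pendant '[0.005,-0.054,0,0,0,0,0.0918,0.005,-0.054,0,0,0,0,0.0918,0.005,-0.054,0,0,0,0,0.0918,0.005,-0.054,0,0,0,0,0.0918,0.005,-0.054,0,0,0,0,0.0918,0.005,-0.054,0,0,0,0,0.0918,0,0,0,0,0,0,0.0918,0,0,0,0,0,0,0.0918]'
python3 -c "
from h import *
shot('wrist','w_mail');print(go(.59,.31,.40,0.1))"
python3 -m pendant '[0.0115,-0.056,0,0,0,0,0.0918,0.0115,-0.056,0,0,0,0,0.0918,0.0115,-0.056,0,0,0,0,0.0918,0.0115,-0.056,0,0,0,0,0.0918,0.0115,-0.056,0,0,0,0,0.0918,0,0,0,0,0,0,0.0918,0,0,0,0,0,0,0.0918]'
python3 - <<'E'
from h import *
shot("wrist","w_bin")
print(Ttool()[:3,3],yaw())
a=[cv2.imread(f"pics/w_{n}.png") for n in("tray","mail")]
cv2.imwrite("pics/m.png",cv2.resize(np.hstack(a),(800,300)))
cv2.imwrite("pics/b.png",cv2.resize(cv2.imread("pics/w_bin.png"),(800,600)))
E
```

```text
clock: 2.7
position: [0.5613, 0.0194, 0.3976]
ee_rot: [3.137, 0.156, -0.0]
force: [-0.2, -1.1, -0.1]
width: 1.0
gripper_force: 0.0
(array([ 0.0568, -0.287 , -0.0028]), array([ 0.001,  0.   , -0.002]))
clock: 3.62
position: [0.5918, 0.3034, 0.3972]
ee_rot: [3.136, 0.154, -0.0]
force: [0.6, -0.2, -0.5]
width: 1.003
gripper_force: 0.0
[0.59186932 0.30286658 0.39764943] 0.09719766600200049
```

View pics/m.png

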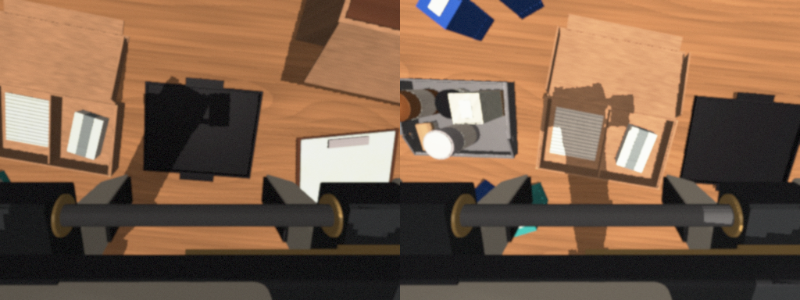

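View pics/b.png

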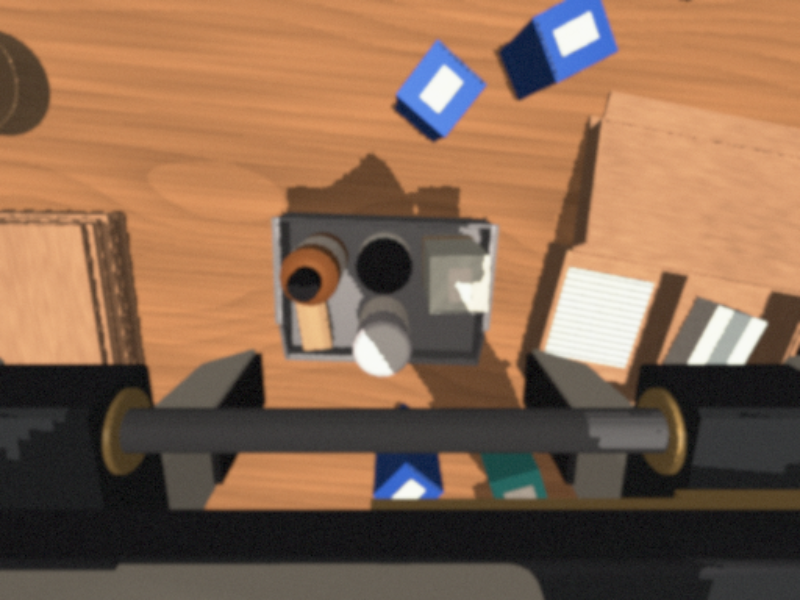

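```bash
python3 - <<'E'
from h import *
im=cv2.imread("pics/w_bin.png")
c=im[130:245,165:325]
c=cv2.convertScaleAbs(c,alpha=1.5,beta=20)
cv2.imwrite("pics/bz.png",cv2.resize(c,(800,575),interpolation=cv2.INTER_CUBIC))
E
```

```text
(no output)
```

View pics/bz.png

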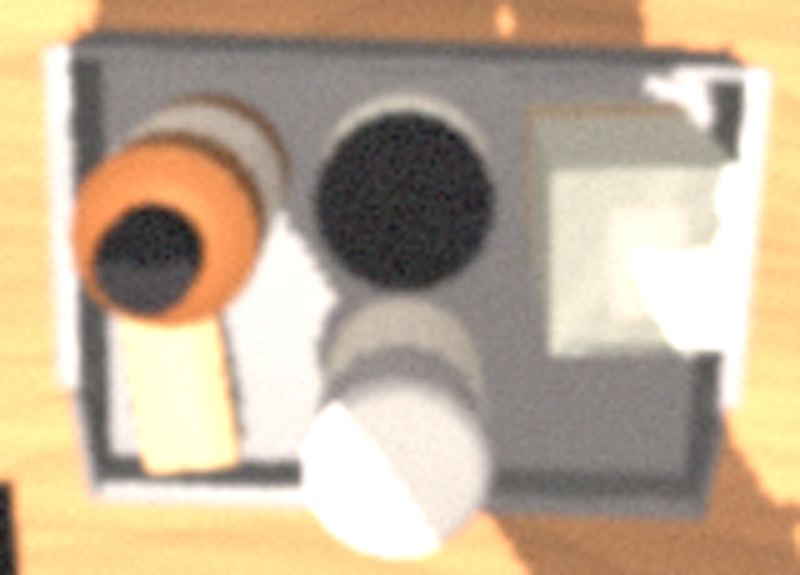

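```bash
python3 - <<'E'
from h import *
K=np.array(camera_params("wrist")["intrinsics"])
c=(K,np.load("pics/w_bin.npy"));sc=cam("scene");sd=cam("side")
f=lambda x,y,z:ray(c,x/5-.4+165,y/5-.4+130,z).round(4)
print("cap",f(148,258,.14),"shoulder",f(167,230,.109),"jar",f(405,200,.06),"tin",f(396,467,.113))
q=np.array([f(*p,.129) for p in((550,168),(738,162),(735,350),(547,355))]);print("carton",q.tolist(),q.mean(0),[np.linalg.norm(q[i]-q[i-1]).round(4) for i in range(4)])
e=q[0]-q[1]+q[3]-q[2];g=q[0]-q[3]+q[1]-q[2];print("carton yaw",np.arctan2(-e[0],e[1]),np.arctan2(g[1],g[0]))
print("bin back corners",f(60,32,.055),f(755,62,.055),"front lip",f(95,490,.03),f(705,515,.03))
print("floor",f(100,455,.004),f(690,475,.004))
m=(K,np.load("pics/w_mail.npy"));t=(K,np.load("pics/w_tray.npy"))
g=lambda c,x,y,z,o=0:ray(c,(x-o)/.78125,y/.78125,z).round(4)
print("pad",[g(m,x,y,.009,400).tolist() for x,y in((556,105),(608,111),(600,162),(549,156))])
b=lambda x,y,z:ray(c,x/1.5625,y/1.5625,z).round(4).tolist()
print("pad from bin",[b(*p,.009) for p in((568,266),(656,281),(630,371),(542,350))])
print("tray",[g(t,x,y,.016).tolist() for x,y in((147,82),(264,91),(251,178),(143,169))])
E
```

```text
cap [0.5565 0.3763] shoulder [0.5569 0.3763] jar [0.5618 0.3091] tin [0.4925 0.3045]
carton [[0.5892, 0.2712], [0.5958, 0.2208], [0.543, 0.2136], [0.5364, 0.2657]] [0.5661   0.242825] [np.float64(0.0531), np.float64(0.0508), np.float64(0.0533), np.float64(0.0525)]
carton yaw 0.128075572674297 0.11969030534848253
bin back corners [0.6033 0.4207] [0.6152 0.2044] front lip [0.4402 0.4088] [0.4517 0.1919]
floor [0.4429 0.4124] [0.4563 0.1938]
pad [[0.5733, 0.1084], [0.5716, -0.0055], [0.4526, -0.0002], [0.4556, 0.1182]]
pad from bin [[0.5699, 0.1032], [0.5626, 0.0005], [0.451, 0.0043], [0.4673, 0.1139]]
tray [[0.6218, -0.1948], [0.6285, -0.4413], [0.4303, -0.4461], [0.4272, -0.1944]]
```

```bash
python3 -c "
from h import *
print(go(.5567,.3763,.23,.097),go(.5567,.3763,.089,.097))"
```

```text
(array([-0.0279, -0.0768,  0.1675]), array([ 0.002, -0.   ,  0.   ])) (array([-0.028 , -0.077 ,  0.3085]), array([ 0.002, -0.   ,  0.   ]))
```

```bash
python3 -m pendant '[-0.007,-0.0192,0.042,0.002,0,0,0.0918,-0.007,-0.0192,0.042,0,0,0,0.0918,-0.007,-0.0192,0.042,0,0,0,0.0918,-0.007,-0.0192,0.042,0,0,0,0.0918,0,0,0,0,0,0,0.0918,0,0,0,0,0,0,0.0918]'
python3 -c "
from h import *
print(go(.5567,.3763,.089,.097))
im,c=shot('wrist','w_b2');
P=Ttool()[:3,3];print(P)
for z in(.117,.14):print(proj(c,[.5567,.3763,z]))"
```

```text
clock: 4.42
position: [0.5571, 0.3777, 0.2319]
ee_rot: [-3.136, -0.154, -0.004]
force: [-0.6, -0.2, 1.0]
width: 1.0
gripper_force: 0.0
(array([-0.0009,  0.0016,  0.1429]), array([-0.002, -0.003,  0.001]))
[0.5573379  0.37798381 0.23241654]
[253.00934796 190.90856093]
[253.07308235 198.69396926]
```

View pics/w_b2.png

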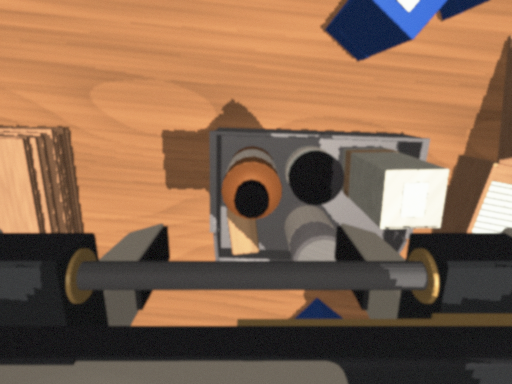

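```bash
python3 -m pendant '[0,0.0005,0.03,-0.002,-0.003,0,0.0918,0,0,0.03,0,0,0,0.0918,0,0,0.03,0,0,0,0.0918,0,0,0.028,0,0,0,0.0918,0,0,0.024,0,0,0,0.0918,0,0,0,0,0,0,0.0918,0,0,0,0,0,0,0.0918]'
python3 -c "
from h import *
print(go(.5567,.3763,.089,.097),observe()['force'])"
```

```text
clock: 5.35
position: [0.5564, 0.3791, 0.09]
ee_rot: [-3.136, -0.156, 0.001]
force: [0.4, -0.7, 0.7]
width: 0.999
gripper_force: 0.0
(array([0.0001, 0.0028, 0.001 ]), array([-0.001,  0.   ,  0.003])) [ 0.35150018 -0.74684299  0.66962362]
```

```bash
python3 -m pendant '[0,0.002,0.001,0,0,0,0.0918,0,0,0,0,0,0,0.05,0,0,0,0,0,0,0.05,0,0,0,0,0,0,0.05,0,0,0,0,0,0,0.05]' 30
python3 -c "
from h import *
print(Ttool()[:3,3])"
python3 -m pendant '[0,0,-0.01,0,0,0,0.05,0,0,-0.03,0,0,0,0.05,0,0,-0.04,0,0,0,0.05,0,0,-0.04,0,0,0,0.05,0,0,-0.04,0,0,0,0.05]'
python3 -c "
from h import *
print(go(.575,-.24,.24,.06),yaw())"
```

```text
clock: 5.98
position: [0.5549, 0.377, 0.0868]
ee_rot: [3.137, 0.158, -0.005]
force: [-0.6, 1.1, 1.4]
width: 0.617
gripper_force: 0.6
[0.55492852 0.3770009  0.08679363]
clock: 6.6
position: [0.5552, 0.3767, 0.2485]
ee_rot: [3.137, 0.158, -0.005]
force: [0.4, -0.1, -2.6]
width: 0.594
gripper_force: 30.0
(array([-0.0423,  0.6155,  0.0088]), array([0.   , 0.003, 0.041])) 0.10078285570394249
```

```bash
python3 -m pendant '[0,0.02,0,0,0,0,0.05,-0.004,0.045,0,0,0,0,0.05,-0.004,0.056,0,0,0,0,0.05,-0.004,0.056,0,0,0,0,0.05,-0.004,0.056,0,0,0,0,0.05,-0.004,0.056,0,0,0,0,0.05,-0.004,0.056,0,0,0,0,0.05,-0.004,0.056,0,0,0,0,0.05,-0.004,0.056,0,0,0,0,0.05,-0.004,0.056,0,0,0,0,0.05]'
python3 -m pendant '[-0.003,0.053,0,0,0,0,0.05,-0.003,0.04,0,0,0,0,0.05,0,0.01,0,0,0,0,0.05,0,0,0,0,0,0,0.05,0,0,0,0,0,0,0.05]'
python3 -c "
from h import *
print(go(.575,-.24,.098,.10),observe()['force'])
for n in('side','wrist'): shot(n,n+'_bt')
a=np.hstack([cv2.imread('pics/%s_bt.png'%n) for n in('side','wrist')]);cv2.imwrite('pics/bt.png',cv2.resize(a,(800,300)))"
```

```text
clock: 7.85
position: [0.5698, -0.1397, 0.246]
ee_rot: [3.138, 0.157, -0.008]
force: [1.3, 0.8, -2.4]
width: 0.594
gripper_force: 30.0
clock: 8.48
position: [0.5756, -0.2383, 0.2467]
ee_rot: [-3.136, -0.161, 0.005]
force: [1.1, 0.3, -2.3]
width: 0.591
gripper_force: 30.0
(array([-0.0002,  0.0018,  0.1487]), array([-0.001,  0.003,  0.003])) [ 1.08098021  0.31344644 -2.33019317]
```

View pics/bt.png

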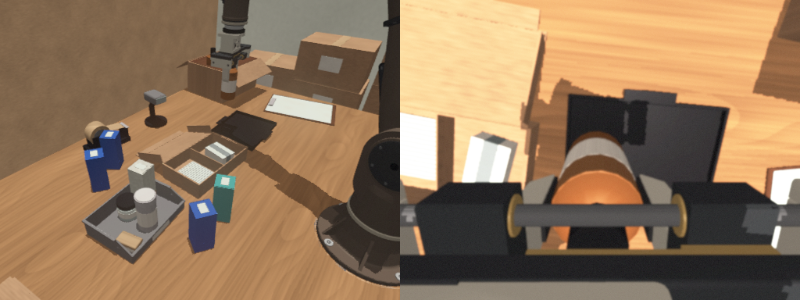

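```bash
python3 -m pendant '[0,0,0.03,0,0.003,0,0.05,0,0,0.04,0,0,0,0.05,0,0,0.04,0,0,0,0.05,0,0,0.03,0,0,0,0.05,0,0,0.005,0,0,0,0.05,0,0,0,0,0,0,0.05]'
for i in 1 2; do python3 -m pendant '[0,0,0.003,0,0,0,0.05,0,0,0,0,0,0,0.05]'; done
```

```text
clock: 9.32
position: [0.5762, -0.2397, 0.1028]
ee_rot: [3.137, 0.159, 0.001]
force: [1.1, -0.3, -2.7]
width: 0.598
gripper_force: 30.0
clock: 9.57
position: [0.576, -0.2403, 0.0999]
ee_rot: [3.137, 0.158, 0.002]
force: [-0.2, 0.6, -1.7]
width: 0.598
gripper_force: 30.0
clock: 9.82
position: [0.5754, -0.2402, 0.0959]
ee_rot: [-3.138, -0.158, 0.0]
force: [0.8, 0.3, -2.3]
width: 0.591
gripper_force: 30.0
```

```bash
for i in 1 2; do python3 -m pendant '[0,0,0.003,0,0,0,0.05,0,0,0,0,0,0,0.05]'|head -4; done; for i in 1 ; do python3 -m pendant '[0,0,0.002,0,0,0,0.05,0,0,0,0,0,0,0.05]'|head -4; done
```

```text
clock: 10.07
position: [0.5753, -0.2401, 0.0926]
ee_rot: [-3.137, -0.158, 0.001]
force: [-0.3, 0.9, -2.8]
clock: 10.32
position: [0.5753, -0.2401, 0.0897]
ee_rot: [-3.137, -0.158, 0.001]
force: [0.2, -0.1, -3.1]
clock: 10.58
position: [0.5754, -0.2401, 0.0878]
ee_rot: [-3.138, -0.158, 0.0]
force: [0.1, 0.0, -3.1]
```

```bash
for i in 1 2; do python3 -m pendant '[0,0,0.001,0,0,0,0.05,0,0,0,0,0,0,0.05]'|head -4; done
```

```text
clock: 10.82
position: [0.5756, -0.2402, 0.087]
ee_rot: [3.138, 0.158, 0.0]
force: [-0.0, 0.2, -2.5]
clock: 11.08
position: [0.576, -0.2401, 0.0869]
ee_rot: [3.137, 0.158, 0.002]
force: [-1.0, 0.6, 5.8]
```

```bash
python3 -m pendant '[0,0,0,0,0,0,0.0918,0,0,0,0,0,0,0.0918,0,0,0,0,0,0,0.0918,0,0,-0.02,0,0,0,0.0918,0,0,-0.05,0,0,0,0.0918,0,0,-0.05,0,0,0,0.0918,0,0,-0.05,0,0,0,0.0918]'
python3 -c "
from h import *
print(go(.566,.243,.27,.124))"
```

```text
clock: 11.95
position: [0.5753, -0.2401, 0.2576]
ee_rot: [3.138, 0.158, 0.0]
force: [1.1, 0.3, -0.5]
width: 0.998
gripper_force: 0.0
(array([ 0.0393, -0.4816, -0.0125]), array([ 0.   ,  0.   , -0.023]))
```

```bash
python3 -m pendant '[0.0045,-0.0535,-0.0013,0,0,0,0.0918,0.0045,-0.0535,-0.0013,0,0,0,0.0918,0.0045,-0.0535,-0.0013,0,0,0,0.0918,0.0045,-0.0535,-0.0013,0,0,0,0.0918,0.0045,-0.0535,-0.0013,0,0,0,0.0918,0.0045,-0.0535,-0.0013,0,0,0,0.0918,0.0045,-0.0535,-0.0013,0,0,0,0.0918,0.0045,-0.0535,-0.0013,0,0,0,0.0918,0.0033,-0.0535,-0.0013,0,0,-0.023,0.0918,0,0,0,0,0,0,0.0918]'
python3 -m pendant '[0,0,0,0,0,0,0.0918]'
python3 - <<'E'
from h import *
im,c=shot('wrist','w_c')
print(go(.566,.243,.08,.124),[proj(c,[.566,.243,.129]),proj(c,[.4925,.3045,.113])])
cv2.imwrite("pics/wc.png",cv2.resize(im[80:300,140:400],(780,660))[:600])
E
```

```text
clock: 13.2
position: [0.5644, 0.2487, 0.2675]
ee_rot: [-3.132, -0.207, 0.001]
force: [1.2, -0.3, 0.9]
width: 1.0
gripper_force: 0.0
clock: 13.32
position: [0.5663, 0.2423, 0.2673]
ee_rot: [3.135, 0.194, -0.001]
force: [0.3, -0.5, -0.4]
width: 1.0
gripper_force: 0.0
(array([-0.0003, -0.0019,  0.1874]), array([ 0.001,  0.   , -0.002])) [array([250.33074784, 183.40211389]), array([183.86040279, 239.68876467])]
```

View pics/wc.png

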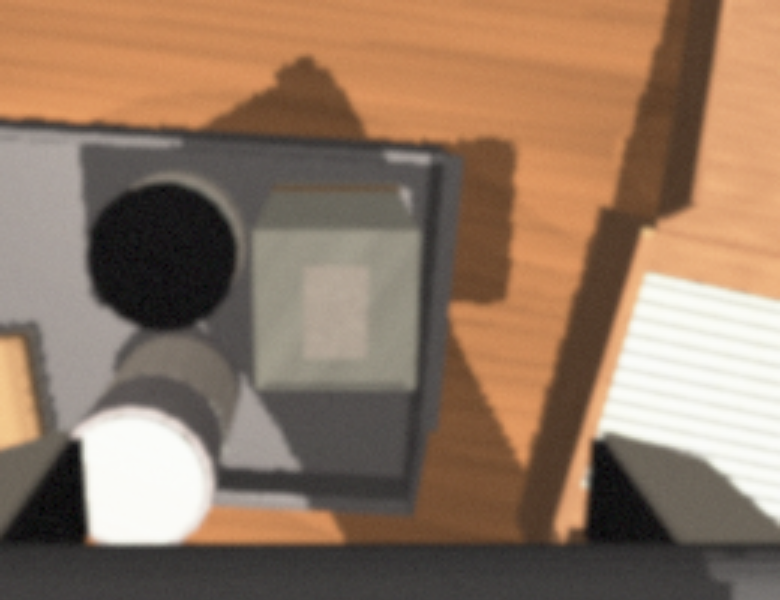

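```bash
python3 -m pendant '[0,-0.001,0.04,0,0,0,0.0918,0,0,0.04,0,0,0,0.0918,0,0,0.04,0,0,0,0.0918,0,0,0.037,0,0,0,0.0918,0,0,0.03,0,0,0,0.0918,0,0,0,0,0,0,0.0918,0,0,0,0,0,0,0.0918]'
python3 -c "
from h import *
print(go(.566,.243,.08,.124))"
```

```text
clock: 14.25
position: [0.5671, 0.2432, 0.0819]
ee_rot: [-3.136, -0.192, -0.002]
force: [0.2, 0.7, 0.3]
width: 0.997
gripper_force: 0.0
(array([-0.0011,  0.0001,  0.0019]), array([-0.   , -0.001, -0.002]))
```

```bash
python3 -m pendant '[0,0,0,0,0,0,0.047,0,0,0,0,0,0,0.047,0,0,0,0,0,0,0.047,0,0,0,0,0,0,0.047,0,0,0,0,0,0,0.047,0,0,0,0,0,0,0.047]' 30
python3 -m pendant '[0,0,-0.01,0,0,0,0.047,0,0,-0.03,0,0,0,0.047,0,0,-0.04,0,0,0,0.047,0,0,-0.04,0,0,0,0.047,0,0,-0.04,0,0,0,0.047,0,0,-0.01,0,0,0,0.047]'
python3 -c "
from h import *
print(go(.47,-.24,.25,.124))"
```

```text
clock: 15.0
position: [0.5661, 0.2438, 0.0807]
ee_rot: [3.135, 0.194, -0.0]
force: [-0.6, -0.4, 0.9]
width: 0.57
gripper_force: 29.8
clock: 15.75
position: [0.567, 0.2447, 0.2539]
ee_rot: [-3.134, -0.194, -0.007]
force: [0.7, 0.2, -2.3]
width: 0.566
gripper_force: 29.8
(array([-0.1562,  0.469 ,  0.0024]), array([-0.002, -0.004, -0.   ]))
```

```bash
python3 -m pendant '[-0.006,0.02,0,0,0,0,0.047,-0.0165,0.05,0,0,0,0,0.047,-0.0165,0.05,0,0,0,0,0.047,-0.0165,0.05,0,0,0,0,0.047,-0.0165,0.05,0,0,0,0,0.047,-0.0165,0.05,0,0,0,0,0.047,-0.0165,0.05,0,0,0,0,0.047,-0.0165,0.05,0,0,0,0,0.047,-0.0165,0.05,0,0,0,0,0.047,-0.0165,0.04,0,0,0,0,0.047]'
python3 -m pendant '[0,0.009,0,0,0,0,0.047,0,0,0,0,0,0,0.047,0,0,0,0,0,0,0.047]'
python3 -c "
from h import *
print(go(.47,-.24,.0807,.124))"
```

```text
clock: 17.0
position: [0.4667, -0.2346, 0.249]
ee_rot: [-3.135, -0.19, 0.005]
force: [-0.1, -0.7, -1.6]
width: 0.568
gripper_force: 29.8
clock: 17.38
position: [0.4706, -0.2391, 0.2501]
ee_rot: [-3.134, -0.197, 0.001]
force: [-1.0, 0.8, -1.8]
width: 0.565
gripper_force: 29.8
(array([-0.0006,  0.001 ,  0.1694]), array([-0.001,  0.001,  0.002]))
```

```bash
python3 -m pendant '[0,0,0.03,0,0,0,0.047,0,0,0.04,0,0,0,0.047,0,0,0.04,0,0,0,0.047,0,0,0.035,0,0,0,0.047,0,0,0.018,0,0,0,0.047,0,0,0.003,0,0,0,0.047,0,0,0,0,0,0,0.047]'
for i in 1 2 3; do python3 -m pendant '[0,0,0.0015,0,0,0,0.047,0,0,0,0,0,0,0.047]'|head -4; done
```

```text
clock: 18.25
position: [0.4713, -0.24, 0.0852]
ee_rot: [3.135, 0.196, 0.001]
force: [0.9, -0.4, -0.9]
width: 0.567
gripper_force: 29.8
clock: 18.5
position: [0.471, -0.2407, 0.0838]
ee_rot: [3.135, 0.194, 0.002]
force: [0.8, 1.3, -1.4]
clock: 18.75
position: [0.4706, -0.2407, 0.0817]
ee_rot: [3.136, 0.194, 0.0]
force: [0.5, 0.0, -1.6]
clock: 19.0
position: [0.4709, -0.241, 0.0804]
ee_rot: [3.135, 0.194, 0.001]
force: [0.3, -0.7, 3.0]
```

```bash
python3 -m pendant '[0,0,0,0,0,0,0.0918,0,0,0,0,0,0,0.0918,0,0,0,0,0,0,0.0918,0,0,-0.02,0,0,0,0.0918,0,0,-0.05,0,0,0,0.0918,0,0,-0.05,0,0,0,0.0918,0,0,-0.05,0,0,0,0.0918]'
python3 -c "
from h import *
print(go(.4925,.3045,.25,.124))"
```

```text
clock: 19.88
position: [0.4704, -0.2405, 0.2518]
ee_rot: [-3.136, -0.194, -0.0]
force: [1.6, 0.1, -0.0]
width: 1.0
gripper_force: 0.0
(array([ 0.0892, -0.5381,  0.0018]), array([-0., -0., -0.]))
```

```bash
python3 -m pendant '[0.009,-0.054,0,0,0,0,0.0918,0.009,-0.054,0,0,0,0,0.0918,0.009,-0.054,0,0,0,0,0.0918,0.009,-0.054,0,0,0,0,0.0918,0.009,-0.054,0,0,0,0,0.0918,0.009,-0.054,0,0,0,0,0.0918,0.009,-0.054,0,0,0,0,0.0918,0.009,-0.054,0,0,0,0,0.0918,0.009,-0.054,0,0,0,0,0.0918,0.008,-0.052,0,0,0,0,0.0918]'
python3 -m pendant '[0,0,0,0,0,0,0.0918,0,0,0,0,0,0,0.0918]'
python3 - <<'E'
from h import *
im,c=shot('wrist','w_t')
print(go(.4925,.3045,.067,.124),[proj(c,p) for p in([.4925,.3045,.113],[.5618,.3091,.06])])
cv2.imwrite("pics/wt.png",cv2.resize(im[80:300,140:400],(780,660))[:600])
E
```

```text
clock: 21.12
position: [0.4925, 0.306, 0.2501]
ee_rot: [3.136, 0.194, 0.0]
force: [0.7, -0.6, 0.7]
width: 1.001
gripper_force: 0.0
clock: 21.38
position: [0.4925, 0.3037, 0.2498]
ee_rot: [3.135, 0.195, -0.001]
force: [0.2, -0.9, 0.5]
width: 1.005
gripper_force: 0.0
(array([-0.    , -0.0018,  0.1829]), array([ 0.001,  0.   , -0.001])) [array([250.3105225 , 183.48120982]), array([254.23491336, 106.29369127])]
```

View pics/wt.png

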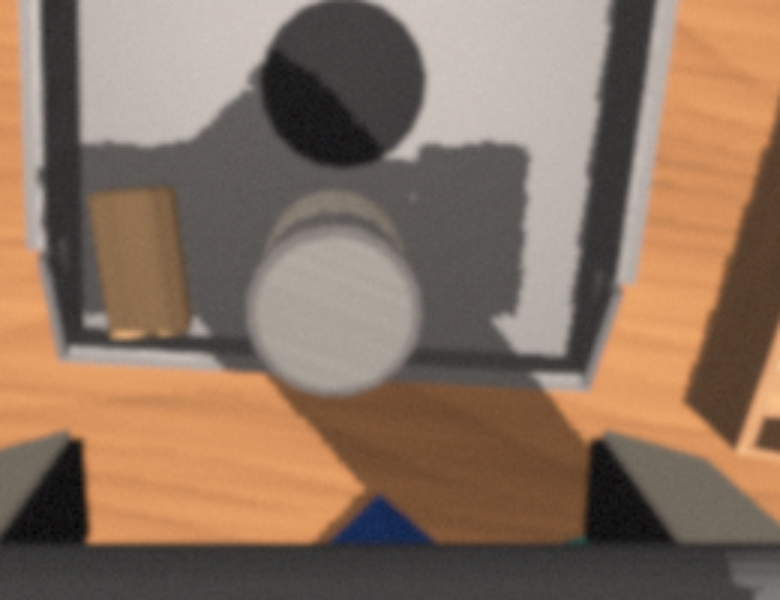

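```bash
python3 -m pendant '[0,-0.001,0.04,0,0,0,0.0918,0,0,0.04,0,0,0,0.0918,0,0,0.04,0,0,0,0.0918,0,0,0.037,0,0,0,0.0918,0,0,0.025,0,0,0,0.0918,0,0,0,0,0,0,0.0918,0,0,0,0,0,0,0.0918]'
python3 -m pendant '[0,0,0,0,0,0,0.049,0,0,0,0,0,0,0.049,0,0,0,0,0,0,0.049,0,0,0,0,0,0,0.049,0,0,0,0,0,0,0.049,0,0,0,0,0,0,0.049]' 30
python3 -m pendant '[0,0,-0.01,0,0,0,0.049,0,0,-0.03,0,0,0,0.049,0,0,-0.04,0,0,0,0.049,0,0,-0.04,0,0,0,0.049,0,0,-0.04,0,0,0,0.049,0,0,-0.02,0,0,0,0.049]'
python3 -c "
from h import *
print(go(.525,-.395,.25,.124))"
```

```text
clock: 22.3
position: [0.4933, 0.3048, 0.0693]
ee_rot: [-3.135, -0.192, -0.002]
force: [-0.2, 0.4, -0.3]
width: 0.999
gripper_force: 0.0
clock: 23.05
position: [0.4925, 0.3052, 0.0683]
ee_rot: [3.135, 0.194, 0.0]
force: [0.5, -1.1, 2.5]
width: 0.597
gripper_force: 30.0
clock: 23.8
position: [0.4927, 0.3059, 0.251]
ee_rot: [-3.134, -0.195, -0.004]
force: [-0.4, 0.3, -2.0]
width: 0.598
gripper_force: 30.0
(array([-5.470e-02,  6.995e-01, -2.000e-04]), array([-0.001, -0.002,  0.   ]))
```

```bash
python3 -m pendant '[0,0.02,0,0,0,0,0.049,-0.004,0.05,0,0,0,0,0.049,-0.004,0.055,0,0,0,0,0.049,-0.004,0.055,0,0,0,0,0.049,-0.004,0.055,0,0,0,0,0.049,-0.004,0.055,0,0,0,0,0.049,-0.004,0.055,0,0,0,0,0.049,-0.004,0.055,0,0,0,0,0.049,-0.004,0.055,0,0,0,0,0.049,-0.004,0.055,0,0,0,0,0.049]'
python3 -m pendant '[-0.004,0.055,0,0,0,0,0.049,-0.004,0.055,0,0,0,0,0.049,-0.004,0.055,0,0,0,0,0.049,-0.004,0.045,0,0,0,0,0.049,-0.003,0.025,0,0,0,0,0.049,0,0.005,0,0,0,0,0.049,0,0,0,0,0,0,0.049,0,0,0,0,0,0,0.049]'
python3 -c "
from h import *
print(go(.525,-.395,.0683,.124))"
```

```text
clock: 25.05
position: [0.5177, -0.2081, 0.247]
ee_rot: [-3.135, -0.193, 0.003]
force: [1.1, -0.2, -2.1]
width: 0.598
gripper_force: 30.0
clock: 26.05
position: [0.5306, -0.4442, 0.248]
ee_rot: [-3.134, -0.197, 0.0]
force: [-0.3, 0.5, -1.8]
width: 0.601
gripper_force: 30.0
(array([ 0.0006, -0.0494,  0.1798]), array([-0.001,  0.   ,  0.001]))
```

```bash
python3 -m pendant '[0,-0.025,0,0,0,0,0.049,0,-0.024,0,0,0,0,0.049,0,0,0,0,0,0,0.049,0,0,0.03,0,0,0,0.049,0,0,0.04,0,0,0,0.049,0,0,0.04,0,0,0,0.049,0,0,0.035,0,0,0,0.049,0,0,0.025,0,0,0,0.049,0,0,0.005,0,0,0,0.049,0,0,0,0,0,0,0.049]'
for i in 1 2 3; do python3 -m pendant '[0,0,0.0015,0,0,0,0.049,0,0,0,0,0,0,0.049]'|head -4; done
```

```text
clock: 27.3
position: [0.5247, -0.3975, 0.0738]
ee_rot: [3.135, 0.194, 0.001]
force: [0.5, -0.8, -2.1]
width: 0.594
gripper_force: 30.0
clock: 27.55
position: [0.5249, -0.3975, 0.0727]
ee_rot: [3.135, 0.194, 0.002]
force: [0.3, -0.4, -2.1]
clock: 27.8
position: [0.5244, -0.3972, 0.0703]
ee_rot: [3.135, 0.194, 0.0]
force: [-0.0, 0.1, -2.4]
clock: 28.05
position: [0.5243, -0.3971, 0.0685]
ee_rot: [-3.135, -0.194, 0.0]
force: [-0.4, -0.7, -2.5]
```

```bash
python3 -m pendant '[0,0,0.001,0,0,0,0.049,0,0,0,0,0,0,0.049]'
python3 -m pendant '[0,0,0,0,0,0,0.0918,0,0,0,0,0,0,0.0918,0,0,0,0,0,0,0.0918,0,0,-0.02,0,0,0,0.0918,0,0,-0.05,0,0,0,0.0918,0,0,-0.05,0,0,0,0.0918,0,0,-0.05,0,0,0,0.0918]'
python3 - <<'E'
from h import *
print(go(.5618,.3091,.25,.06))
im,c=shot('scene','s3');im2,_=shot('wrist','w3')
u,v=proj(c,[.52,-.31,.06]).astype(int);print(u,v)
cv2.imwrite("pics/s3z.png",np.hstack([cv2.resize(im[v-60:v+60,u-80:u+80],(400,300)),cv2.resize(im2,(400,300))]))
E
```

```text
clock: 28.3
position: [0.5247, -0.3973, 0.0683]
ee_rot: [3.135, 0.194, 0.001]
force: [-0.5, 0.8, 4.2]
width: 0.602
gripper_force: 30.0
clock: 29.18
position: [0.5244, -0.3971, 0.241]
ee_rot: [3.135, 0.194, 0.002]
force: [0.6, -0.6, 0.1]
width: 1.0
gripper_force: 0.0
(array([ 0.1243, -0.6962, -0.0095]), array([ 0.001, -0.001,  0.064]))
211 129
```

View pics/s3z.png

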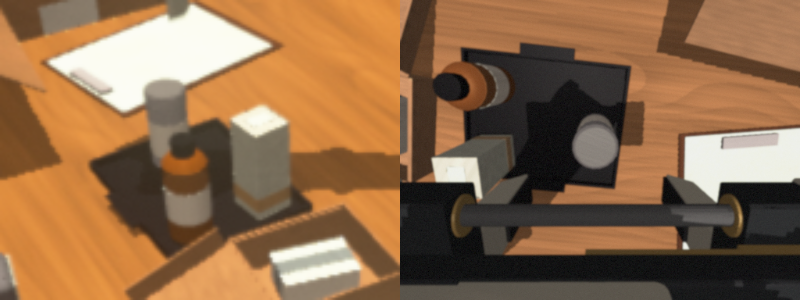

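```bash
python3 -m pendant '[0.0095,-0.0535,0,0,0,0,0.0918,0.0095,-0.0535,0,0,0,0,0.0918,0.0095,-0.0535,0,0,0,0,0.0918,0.0095,-0.0535,0,0,0,0,0.0918,0.0095,-0.0535,0,0,0,0,0.0918,0.0095,-0.0535,0,0,0,0,0.0918,0.0095,-0.0535,0,0,0,0,0.0918,0.0095,-0.0535,0,0,0,0,0.0918,0.0095,-0.0535,0,0,0,0,0.0918,0.0095,-0.0535,0,0,0,0,0.0918]'
python3 -m pendant '[0.0095,-0.0535,0,0,0,0,0.0918,0.0095,-0.0535,0,0,0,0,0.0918,0.0095,-0.0535,0,0,0,0.064,0.0918,0,0,0,0,0,0,0.0918,0,0,0,0,0,0,0.0918]'
python3 -c "
from h import *
print(go(.5618,.3091,.15,.06))"
```

```text
clock: 30.52
position: [0.5527, 0.1471, 0.2388]
ee_rot: [3.136, 0.194, 0.002]
force: [1.4, -0.3, 0.7]
width: 1.001
gripper_force: 0.0
clock: 31.15
position: [0.5612, 0.3077, 0.238]
ee_rot: [3.139, 0.095, 0.001]
force: [0.2, -1.0, -0.8]
width: 1.0
gripper_force: 0.0
(array([ 0.0007, -0.0014,  0.088 ]), array([ 0.001, -0.   ,  0.   ]))
```

Now descend part way and check the jar before enclosing it.

```bash
python3 -m pendant '[0.0005,-0.001,0.03,0,0,0,0.0918,0,0,0.03,0,0,0,0.0918,0,0,0.028,0,0,0,0.0918,0,0,0,0,0,0,0.0918,0,0,0,0,0,0,0.0918]'
python3 - <<'E'
from h import *
im,c=shot('wrist','w_j')
print(go(.5618,.3091,.022,.06),proj(c,[.5618,.3091,.06]))
m=(im.max(2)<45).astype(np.uint8);m[270:]=0
n,l,st,ce=cv2.connectedComponentsWithStats(m)
for i in range(1,n):
    if st[i,4]>800:print(st[i],ce[i],ray(c,st[i,0]+st[i,2]/2,st[i,1]+st[i,3]/2,.06))
E
```

```text
clock: 31.78
position: [0.5625, 0.3085, 0.1511]
ee_rot: [-3.14, -0.092, -0.002]
force: [0.4, 0.1, 0.5]
width: 1.004
gripper_force: 0.0
(array([-0.0011, -0.    ,  0.1294]), array([-0.001, -0.002, -0.001])) [250.473409   199.05900919]
[ 215  164   70   70 3758] [249.91351783 198.75279404] [0.56182726 0.30948154]
[ 409  233  103   37 2516] [463.6327504  247.22058824] [0.52597017 0.12990546]
[   0  234   96   36 2434] [ 43.52095316 248.40221857] [0.50521401 0.4766551 ]
```

View pics/w_j.png

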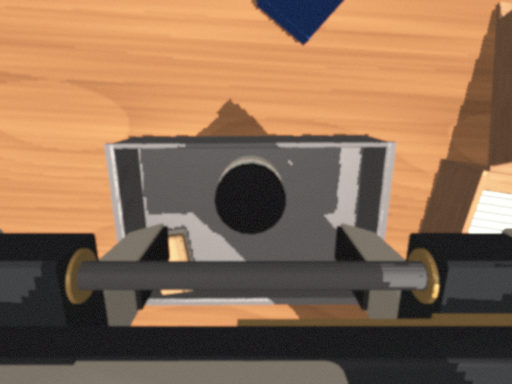

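```bash
python3 -m pendant '[-0.0005,0,0.03,0,0,0,0.08,0,0,0.035,0,0,0,0.08,0,0,0.03,0,0,0,0.08,0,0,0.025,0,0,0,0.08,0,0,0.009,0,0,0,0.08,0,0,0,0,0,0,0.08]'
python3 -m pendant '[0,0,0,0,0,0,0.052,0,0,0,0,0,0,0.052,0,0,0,0,0,0,0.052,0,0,0,0,0,0,0.052,0,0,0,0,0,0,0.052]' 30
python3 -m pendant '[0,0,-0.01,0,0,0,0.052,0,0,-0.03,0,0,0,0.052,0,0,-0.04,0,0,0,0.052,0,0,-0.04,0,0,0,0.052,0,0,-0.02,0,0,0,0.052]'
python3 - <<'E'
from h import *
# pad from wrist images: bright board mask
K=np.array(camera_params("wrist")["intrinsics"])
for n in("w_mail","w_bin","w_tray"):
    im=cv2.imread(f"pics/{n}.png");c=(K,np.load(f"pics/{n}.npy"));h=cv2.cvtColor(im,cv2.COLOR_BGR2HSV)
    m=((h[...,1]<70)&(h[...,2]>(90 if n=="w_mail" else 150))).astype(np.uint8);m[230:]=0
    m=cv2.morphologyEx(m,cv2.MORPH_OPEN,np.ones((3,3)));m=cv2.morphologyEx(m,cv2.MORPH_CLOSE,np.ones((5,5)))
    for k in cv2.findContours(m,0,2)[0]:
        if cv2.contourArea(k)>900:
            b=cv2.boxPoints(cv2.minAreaRect(k));w=np.array([ray(c,*p,.009) for p in b]);print(n,b.mean(0),w.mean(0).round(4),[np.linalg.norm(w[i]-w[i-1]).round(3) for i in(0,1)],np.arctan2(*(w[1]-w[0])[::-1]).round(3))
print(go(.51,.055,.16,.06))
E
```

```text
clock: 32.58
position: [0.5615, 0.3094, 0.0213]
ee_rot: [-3.14, -0.094, -0.001]
force: [-1.0, 0.0, 0.7]
width: 0.869
gripper_force: 0.0
clock: 33.2
position: [0.5615, 0.3095, 0.0215]
ee_rot: [-3.14, -0.094, -0.002]
force: [-0.5, -0.5, 6.2]
width: 0.628
gripper_force: 30.0
clock: 33.83
position: [0.5616, 0.3097, 0.1635]
ee_rot: [-3.139, -0.094, -0.004]
force: [0.0, -0.1, -1.9]
width: 0.623
gripper_force: 30.0
w_mail [301.5418  190.38765] [ 0.4912 -0.0778] [np.float64(0.074), np.float64(0.101)] -0.222
w_mail [224.8658  171.09396] [0.5126 0.0609] [np.float64(0.11), np.float64(0.107)] -0.121
w_mail [ 75. 151.] [0.5197 0.3206] [np.float64(0.182), np.float64(0.227)] -1.45
w_bin [465.90002 217.20001] [ 0.501 -0.101] [np.float64(0.071), np.float64(0.076)] -0.191
w_bin [229.61133 210.21909] [0.4719 0.3302] [np.float64(0.121), np.float64(0.062)] -0.757
w_bin [383.01334 203.02374] [0.5122 0.0559] [np.float64(0.109), np.float64(0.114)] -0.076
w_tray [444.5 198.5] [ 0.5045 -0.6598] [np.float64(0.116), np.float64(0.212)] -1.469
w_tray [108.013954 173.24142 ] [ 0.4905 -0.0586] [np.float64(0.068), np.float64(0.101)] -0.259
w_tray [ 34.  152.5] [0.5138 0.0673] [np.float64(0.122), np.float64(0.094)] -1.469
(array([-0.0667,  0.2512,  0.003 ]), array([-0.001, -0.002, -0.   ]))
```

```bash
python3 -m pendant '[-0.01,0.02,-0.01,0,0,0,0.052,-0.013,0.045,-0.02,0,0,0,0.052,-0.013,0.045,-0.03,0,0,0,0.052,-0.005,0.02,-0.02,0,0,0,0.052,0,0,0,0,0,0,0.052,0,0,0,0,0,0,0.052,0,0,0,0,0,0,0.052]'
python3 - <<'E'
from h import *
im,c=shot('wrist','w_p');print(Ttool()[:3,3],proj(c,[.512,.058,.009]))
cv2.imwrite("pics/wp.png",cv2.resize(im[60:300,230:512],(705,600)))
E
```

```text
clock: 34.7
position: [0.5271, 0.1777, 0.2395]
ee_rot: [3.14, 0.096, -0.003]
force: [0.0, -0.5, -1.3]
width: 0.623
gripper_force: 30.0
[0.52725687 0.1777194  0.23959431] [346.23092384 181.80859503]
```

View pics/wp.png

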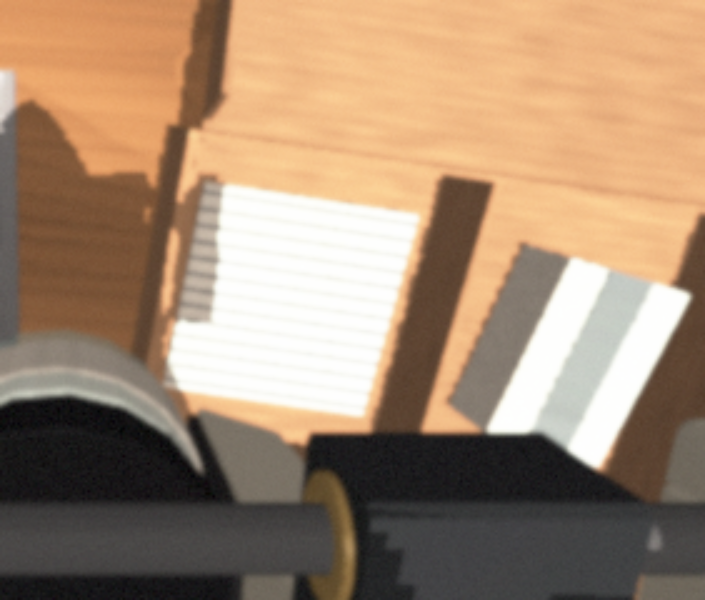

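```bash
python3 - <<'E'
from h import *
c=(np.array(camera_params("wrist")["intrinsics"]),np.load("pics/w_p.npy"))
q=np.array([ray(c,x/2.5+230,y/2.5+60,.009) for x,y in((203,177),(420,212),(365,416),(167,387))])
print(q.round(4).tolist(),q.mean(0),[np.linalg.norm(q[i]-q[i-1]).round(4) for i in range(4)])
x,y=q.mean(0)
print(go(x,y,.24,.06),go(x,y,.0265,.06))
E
```

```text
[[0.5718, 0.1089], [0.5617, 0.0022], [0.4549, 0.0106], [0.4646, 0.1152]] [0.51322215 0.05922154] [np.float64(0.1075), np.float64(0.1071), np.float64(0.1071), np.float64(0.1051)]
(array([-0.0213,  0.1174, -0.0003]), array([0.   , 0.002, 0.001])) (array([-0.0209,  0.1174,  0.2132]), array([0.   , 0.002, 0.001]))
```

```bash
python3 -m pendant '[-0.0035,0.02,0,0,0,0,0.052,-0.0071,0.04,0,0,0,0,0.052,-0.0071,0.04,0,0,0,0,0.052,-0.0032,0.017,0,0,0.002,0,0.052,0,0,0,0,0,0.07,0.052,0,0,0,0,0,0.07,0.052,0,0,0,0,0,0,0.052,0,0,0,0,0,0,0.052]'
python3 -c "
from h import *
print(go(.5127,.059,.0265,-.08))"
```

```text
clock: 35.75
position: [0.5139, 0.0591, 0.2405]
ee_rot: [-3.139, 0.123, -0.003]
force: [-0.3, 0.1, -1.5]
width: 0.62
gripper_force: 30.0
(array([-0.0015,  0.0003,  0.214 ]), array([-0.   , -0.002,  0.002]))
```

```bash
python3 -m pendant '[-0.001,0,0.04,0,-0.002,0,0.052,0,0,0.045,0,0,0,0.052,0,0,0.045,0,0,0,0.052,0,0,0.04,0,0,0,0.052,0,0,0.03,0,0,0,0.052,0,0,0.007,0,0,0,0.052,0,0,0,0,0,0,0.052]'
for i in 1 2 3; do python3 -m pendant '[0,0,0.0015,0,0,0,0.052,0,0,0,0,0,0,0.052]'|head -4; done
```

```text
clock: 36.62
position: [0.5133, 0.0593, 0.034]
ee_rot: [-3.139, 0.125, 0.0]
force: [0.0, 0.2, -1.6]
width: 0.625
gripper_force: 30.0
clock: 36.88
position: [0.5138, 0.0592, 0.0331]
ee_rot: [-3.138, 0.126, -0.003]
force: [0.1, 0.4, -2.6]
clock: 37.12
position: [0.5131, 0.0591, 0.0308]
ee_rot: [-3.139, 0.126, -0.0]
force: [-0.3, -0.8, -2.2]
clock: 37.38
position: [0.513, 0.0591, 0.029]
ee_rot: [-3.139, 0.126, 0.0]
force: [-0.8, 0.2, -1.7]
```

```bash
for i in 1 2 3; do python3 -m pendant '[0,0,0.001,0,0,0,0.052,0,0,0,0,0,0,0.052]'|sed -n '2p;4p'; done
```

```text
position: [0.513, 0.0591, 0.0281]
force: [-0.5, 0.6, -1.2]
position: [0.513, 0.0591, 0.027]
force: [0.4, -0.3, -2.5]
position: [0.5131, 0.0591, 0.0264]
force: [-1.1, -0.1, 3.9]
```

Contact. Release with a narrow opening and rise, then look.

```bash
python3 -m pendant '[0,0,0,0,0,0,0.072,0,0,0,0,0,0,0.072,0,0,0,0,0,0,0.072,0,0,-0.03,0,0,0,0.072,0,0,-0.05,0,0,0,0.072,0,0,-0.05,0,0,0,0.0918,0,0,-0.05,0,0,0,0.0918,0,0,-0.04,0,0,0,0.0918]'
python3 - <<'E'
from h import *
print(go(.5243,-.3972,.25,.124))
im,c=shot('scene','s4');im2,c2=shot('wrist','w4')
u,v=proj(c,[.52,.02,.03]).astype(int)
cv2.imwrite("pics/s4z.png",np.hstack([cv2.resize(im[v-60:v+60,u-80:u+80],(400,300)),cv2.resize(im2,(400,300))]))
E
```

```text
clock: 39.12
position: [0.5133, 0.0591, 0.2484]
ee_rot: [-3.138, 0.126, -0.003]
force: [0.6, -0.6, -0.6]
width: 0.996
gripper_force: 0.0
(array([ 0.0476,  0.454 , -0.0018]), array([-0.   , -0.002, -0.204]))
```

View pics/s4z.png

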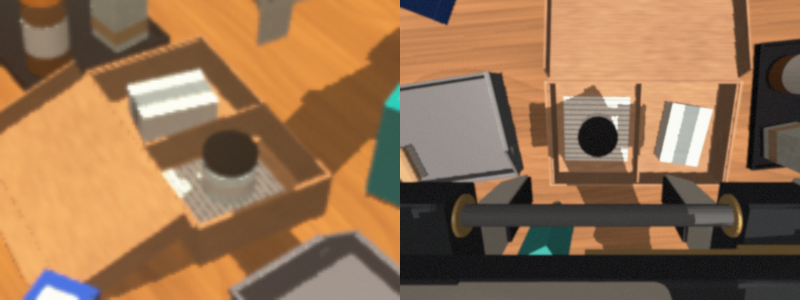

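```bash
python3 -m pendant '[0.005,0.05,0,0,0,0,0.0918,0.005,0.05,0,0,0,0,0.0918,0.005,0.05,0,0,0,0,0.0918,0.005,0.05,0,0,0,0,0.0918,0.005,0.05,0,0,0,0,0.0918,0.005,0.05,0,0,0,0,0.0918,0.005,0.05,0,0,0,0,0.0918,0.005,0.05,0,0,0,0,0.0918,0.0076,0.054,0,0,0,-0.102,0.0918,0,0,0,0,0,-0.102,0.0918]'
python3 -m pendant '[0,0,0,0,0,0,0.0918,0,0,0,0,0,0,0.0918]'
python3 -c "
from h import *
print(go(.5243,-.3972,.0683,.124))"
```

```text
clock: 40.48
position: [0.5218, -0.4028, 0.2441]
ee_rot: [3.135, 0.188, -0.004]
force: [-0.4, 0.4, 0.6]
width: 0.996
gripper_force: 0.0
clock: 40.72
position: [0.5243, -0.3962, 0.2456]
ee_rot: [-3.135, -0.193, 0.001]
force: [0.4, -0.4, 0.4]
width: 1.002
gripper_force: 0.0
(array([-1.000e-04,  1.100e-03,  1.773e-01]), array([-0.001,  0.   , -0.001]))
```

```bash
python3 -m pendant '[0,0.001,0.04,0,0,0,0.0918,0,0,0.04,0,0,0,0.0918,0,0,0.04,0,0,0,0.0918,0,0,0.035,0,0,0,0.0918,0,0,0.0215,0,0,0,0.0918,0,0,0,0,0,0,0.0918,0,0,0,0,0,0,0.0918]'
python3 -m pendant '[0,0,0,0,0,0,0.049,0,0,0,0,0,0,0.049,0,0,0,0,0,0,0.049,0,0,0,0,0,0,0.049,0,0,0,0,0,0,0.049,0,0,0,0,0,0,0.049]' 30
python3 -m pendant '[0,0,-0.01,0,0,0,0.049,0,0,-0.03,0,0,0,0.049,0,0,-0.04,0,0,0,0.049,0,0,-0.04,0,0,0,0.049,0,0,-0.04,0,0,0,0.049,0,0,-0.025,0,0,0,0.049]'
python3 -c "
from h import *
print(go(.4925,.305,.25,.124))"
```

```text
clock: 41.6
position: [0.5251, -0.3981, 0.0707]
ee_rot: [3.135, 0.194, 0.002]
force: [-0.0, -0.2, 0.3]
width: 1.002
gripper_force: 0.0
clock: 42.35
position: [0.5243, -0.3982, 0.0697]
ee_rot: [-3.135, -0.194, -0.0]
force: [-1.0, 0.6, 2.0]
width: 0.597
gripper_force: 30.0
clock: 43.1
position: [0.5245, -0.3985, 0.2573]
ee_rot: [3.134, 0.194, 0.003]
force: [-0.5, -0.5, -1.8]
width: 0.602
gripper_force: 30.0
(array([ 0.055 , -0.7021,  0.0065]), array([ 0.001, -0.002, -0.   ]))
```

```bash
python3 -m pendant '[0,-0.03,0,0,0,0,0.049,0.0043,-0.055,0,0,0,0,0.049,0.0043,-0.055,0,0,0,0,0.049,0.0043,-0.055,0,0,0,0,0.049,0.0043,-0.055,0,0,0,0,0.049,0.0043,-0.055,0,0,0,0,0.049,0.0043,-0.055,0,0,0,0,0.049,0.0043,-0.055,0,0,0,0,0.049,0.0043,-0.055,0,0,0,0,0.049,0.0043,-0.055,0,0,0,0,0.049]'
python3 -m pendant '[0.0043,-0.055,0,0,0,0,0.049,0.0043,-0.055,0,0,0,0,0.049,0.0043,-0.055,0,0,0,0,0.049,0.003,-0.012,0,0,0,0,0.049,0,0,0,0,0,0,0.049,0,0,0,0,0,0,0.049,0,0,0,0,0,0,0.049]'
python3 -c "
from h import *
print(go(.4925,.305,.0697,.124))"
```

```text
clock: 44.35
position: [0.4975, 0.1289, 0.2552]
ee_rot: [3.136, 0.194, 0.001]
force: [0.2, -0.6, -2.7]
width: 0.597
gripper_force: 30.0
clock: 45.22
position: [0.4924, 0.3033, 0.2548]
ee_rot: [3.135, 0.19, 0.0]
force: [-0.2, 0.7, -1.8]
width: 0.598
gripper_force: 30.0
(array([ 0.0003, -0.0018,  0.1851]), array([ 0.001, -0.   , -0.003]))
```

```bash
python3 -m pendant '[0,-0.0015,0.03,0,0,0,0.049,0,0,0.04,0,0,0,0.049,0,0,0.04,0,0,0,0.049,0,0,0.04,0,0,0,0.049,0,0,0.025,0,0,0,0.049,0,0,0.005,0,0,0,0.049,0,0,0,0,0,0,0.049]'
for i in 1 2 ; do python3 -m pendant '[0,0,0.0015,0,0,0,0.049,0,0,0,0,0,0,0.049]'|sed -n '2p;4p'; done
```

```text
clock: 46.1
position: [0.4921, 0.3064, 0.0754]
ee_rot: [-3.135, -0.193, -0.001]
force: [0.7, 0.1, -0.8]
width: 0.598
gripper_force: 30.0
position: [0.4921, 0.3068, 0.0741]
force: [0.6, 0.0, -1.0]
position: [0.4916, 0.3066, 0.0718]
force: [0.1, -0.3, -2.5]
```

```bash
for i in 1 ; do python3 -m pendant '[0.0008,0.0015,0.001,0,0,0,0.049,0,0,0,0,0,0,0.049]'|sed -n '2p;4p'; done; for i in 1 2 ; do python3 -m pendant '[0,0,0.001,0,0,0,0.049,0,0,0,0,0,0,0.049]'|sed -n '2p;4p'; done
```

```text
position: [0.4927, 0.3049, 0.0706]
force: [0.3, 0.1, -2.8]
position: [0.4926, 0.3052, 0.0697]
force: [-0.4, 0.3, -1.7]
position: [0.493, 0.3055, 0.0696]
force: [-1.5, -0.5, 6.7]
```

```bash
python3 -m pendant '[0,0,0,0,0,0,0.0918,0,0,0,0,0,0,0.0918,0,0,0,0,0,0,0.0918,0,0,-0.02,0,0,0,0.0918,0,0,-0.05,0,0,0,0.0918,0,0,-0.05,0,0,0,0.0918,0,0,-0.06,0,0,0,0.0918]'
python3 -c "
from h import *
print(go(.4708,-.241,.25,.124))"
```

```text
clock: 48.22
position: [0.4921, 0.3047, 0.2497]
ee_rot: [3.135, 0.194, -0.002]
force: [0.9, 0.8, -1.5]
width: 1.002
gripper_force: 0.0
(array([-0.0885,  0.5389,  0.    ]), array([ 0.   ,  0.001, -0.   ]))
```

```bash
python3 -m pendant '[-0.009,0.054,0,0,0,0,0.0918,-0.009,0.054,0,0,0,0,0.0918,-0.009,0.054,0,0,0,0,0.0918,-0.009,0.054,0,0,0,0,0.0918,-0.009,0.054,0,0,0,0,0.0918,-0.009,0.054,0,0,0,0,0.0918,-0.009,0.054,0,0,0,0,0.0918,-0.009,0.054,0,0,0,0,0.0918,-0.009,0.054,0,0,0,0,0.0918,-0.0075,0.053,0,0,0,0,0.0918]'
python3 -m pendant '[0,0,0,0,0,0,0.0918,0,0,0,0,0,0,0.0918,0,0,0,0,0,0,0.0918]'
python3 -c "
from h import *
print(go(.4708,-.241,.0807,.124))"
```

```text
clock: 49.48
position: [0.4709, -0.2424, 0.2487]
ee_rot: [-3.136, -0.194, -0.001]
force: [0.8, -0.5, 0.2]
width: 0.998
gripper_force: 0.0
clock: 49.85
position: [0.4716, -0.239, 0.2486]
ee_rot: [-3.135, -0.198, -0.0]
force: [-0.1, -0.2, 0.2]
width: 1.0
gripper_force: 0.0
(array([-0.0011,  0.002 ,  0.1679]), array([-0.001, -0.   ,  0.002]))
```

```bash
python3 -m pendant '[-0.0005,0.001,0.04,0,0,0.002,0.0918,0,0,0.04,0,0,0,0.0918,0,0,0.04,0,0,0,0.0918,0,0,0.03,0,0,0,0.0918,0,0,0.0165,0,0,0,0.0918,0,0,0,0,0,0,0.0918,0,0,0,0,0,0,0.0918]'
python3 -c "
from h import *
print(Ttool()[:3,3],yaw())"
python3 -m pendant '[0,0,0,0,0,0,0.047,0,0,0,0,0,0,0.047,0,0,0,0,0,0,0.047,0,0,0,0,0,0,0.047,0,0,0,0,0,0,0.047,0,0,0,0,0,0,0.047]' 30
python3 -m pendant '[0,0,-0.01,0,0,0,0.047,0,0,-0.03,0,0,0,0.047,0,0,-0.04,0,0,0,0.047,0,0,-0.04,0,0,0,0.047,0,0,-0.04,0,0,0,0.047,0,0,-0.025,0,0,0,0.047]'
python3 -c "
from h import *
print(go(.5664,.2435,.25,.124))"
```

```text
clock: 50.72
position: [0.4718, -0.2417, 0.0832]
ee_rot: [3.135, 0.192, 0.003]
force: [0.8, -0.9, 0.5]
width: 0.998
gripper_force: 0.0
[ 0.47181453 -0.24167151  0.08318529] 0.12217522967224242
clock: 51.48
position: [0.4709, -0.2416, 0.0821]
ee_rot: [-3.136, -0.191, -0.0]
force: [-0.0, -0.4, 1.8]
width: 0.568
gripper_force: 30.0
clock: 52.22
position: [0.4712, -0.2417, 0.2697]
ee_rot: [3.135, 0.191, 0.003]
force: [-0.3, -0.0, -1.5]
width: 0.568
gripper_force: 30.0
(array([ 0.1534, -0.4701,  0.0196]), array([ 0.001, -0.002, -0.002]))
```

```bash
python3 -m pendant '[0.0054,-0.02,0,0,0,0,0.047,0.0185,-0.055,0,0,0,0,0.047,0.0185,-0.055,0,0,0,0,0.047,0.0185,-0.055,0,0,0,0,0.047,0.0185,-0.055,0,0,0,0,0.047,0.0185,-0.055,0,0,0,0,0.047,0.0185,-0.055,0,0,0,0,0.047,0.0185,-0.055,0,0,0,0,0.047,0.0185,-0.055,0,0,0,0,0.047,0,-0.01,0,0,0,0,0.047]'
python3 -m pendant '[0,0,0,0,0,0,0.047,0,0,0,0,0,0,0.047,0,0,0,0,0,0,0.047]'
python3 -c "
from h import *
print(go(.5664,.2435,.0821,.124))"
```

```text
clock: 53.48
position: [0.565, 0.2487, 0.2672]
ee_rot: [-3.132, -0.2, 0.001]
force: [-0.5, -0.3, -1.5]
width: 0.563
gripper_force: 30.0
clock: 53.85
position: [0.5665, 0.2416, 0.2675]
ee_rot: [3.135, 0.187, 0.001]
force: [-0.3, 0.5, -2.4]
width: 0.562
gripper_force: 30.0
(array([ 1.000e-04, -2.000e-03,  1.854e-01]), array([ 0.001, -0.   , -0.005]))
```

```bash
python3 -m pendant '[0,-0.001,0.03,0,0,-0.004,0.047,0,0,0.04,0,0,0,0.047,0,0,0.04,0,0,0,0.047,0,0,0.04,0,0,0,0.047,0,0,0.026,0,0,0,0.047,0,0,0.005,0,0,0,0.047,0,0,0,0,0,0,0.047,0,0,0,0,0,0,0.047]'
python3 -c "
from h import *
print(go(.5664,.2435,.0821,.124))"
```

```text
clock: 54.85
position: [0.5669, 0.2448, 0.0877]
ee_rot: [-3.134, -0.197, -0.004]
force: [0.3, -0.9, -1.3]
width: 0.567
gripper_force: 30.0
(array([-0.0007,  0.0012,  0.0056]), array([-0.001, -0.002,  0.001]))
```

```bash
python3 -m pendant '[-0.0005,0.001,0.002,0,0,0,0.047,0,0,0,0,0,0,0.047]'|sed -n '2p;4p'; for i in 1 2 3 4; do python3 -m pendant '[0,0,0.001,0,0,0,0.047,0,0,0,0,0,0,0.047]'|sed -n '2,4p'; done
```

```text
position: [0.5658, 0.2433, 0.0846]
force: [0.4, -0.7, -0.7]
position: [0.5656, 0.2435, 0.0831]
ee_rot: [-3.135, -0.197, 0.0]
force: [-0.0, -0.4, -1.8]
position: [0.5656, 0.2435, 0.0822]
ee_rot: [-3.135, -0.197, -0.0]
force: [0.1, -0.2, -2.2]
position: [0.5657, 0.2435, 0.0821]
ee_rot: [-3.135, -0.197, -0.001]
force: [-2.3, -1.3, 7.9]
position: [0.5658, 0.2436, 0.0821]
ee_rot: [-3.135, -0.198, -0.002]
force: [-5.1, -2.9, 17.5]
```

```bash
python3 -m pendant '[0,0,-0.001,0,0,0,0.047,0,0,0,0,0,0,0.0918,0,0,0,0,0,0,0.0918,0,0,0,0,0,0,0.0918,0,0,-0.02,0,0,0,0.0918,0,0,-0.05,0,0,0,0.0918,0,0,-0.05,0,0,0,0.0918,0,0,-0.05,0,0,0,0.0918]'
python3 -c "
from h import *
print(go(.5757,-.2401,.25,.1))"
```

```text
clock: 57.1
position: [0.5655, 0.2433, 0.2527]
ee_rot: [-3.135, -0.197, 0.0]
force: [1.0, 0.5, 0.2]
width: 0.999
gripper_force: 0.0
(array([-0.0505,  0.4809,  0.0026]), array([-0.   ,  0.   ,  0.026]))
```

```bash
python3 -m pendant '[-0.0056,0.0534,0,0,0,0,0.0918,-0.0056,0.0534,0,0,0,0,0.0918,-0.0056,0.0534,0,0,0,0,0.0918,-0.0056,0.0534,0,0,0,0,0.0918,-0.0056,0.0534,0,0,0,0,0.0918,-0.0056,0.0534,0,0,0,0,0.0918,-0.0056,0.0534,0,0,0,0,0.0918,-0.0056,0.0534,0,0,0,0,0.0918,-0.0056,0.0534,0,0,0.026,0,0.0918,0,0,0,0,0,0,0.0918]'
python3 -m pendant '[0,0,0,0,0,0,0.0918,0,0,0,0,0,0,0.0918]'
python3 -c "
from h import *
print(go(.5757,-.2401,.087,.1))"
```

```text
clock: 58.35
position: [0.5742, -0.2462, 0.2504]
ee_rot: [3.135, 0.184, 0.039]
force: [0.3, 0.4, -0.3]
width: 0.998
gripper_force: 0.0
clock: 58.6
position: [0.5763, -0.2379, 0.2511]
ee_rot: [-3.132, -0.201, -0.041]
force: [-0.3, 0.5, 0.6]
width: 1.0
gripper_force: 0.0
(array([-0.0051,  0.0022,  0.164 ]), array([-0.001, -0.026,  0.028]))
```

```bash
python3 -m pendant '[0,0.0015,0,0,-0.026,0,0.0918,0,0,0,0,0,0.026,0.0918,0,0,0,0,0,0,0.0918,0,0,0,0,0,0,0.0918]'
python3 -c "
from h import *
print(go(.5757,-.2401,.087,.1))"
```

```text
clock: 59.1
position: [0.5761, -0.2411, 0.2511]
ee_rot: [-3.137, -0.157, -0.0]
force: [0.3, -0.4, -0.7]
width: 1.003
gripper_force: 0.0
(array([-0.0003, -0.001 ,  0.1641]), array([-0., -0., -0.]))
```

```bash
python3 -m pendant '[0,-0.001,0.04,0,0,0,0.0918,0,0,0.04,0,0,0,0.0918,0,0,0.04,0,0,0,0.0918,0,0,0.03,0,0,0,0.0918,0,0,0.0125,0,0,0,0.0918,0,0,0,0,0,0,0.0918,0,0,0,0,0,0,0.0918]'
python3 -m pendant '[0,0,0,0,0,0,0.05,0,0,0,0,0,0,0.05,0,0,0,0,0,0,0.05,0,0,0,0,0,0,0.05,0,0,0,0,0,0,0.05,0,0,0,0,0,0,0.05]' 30
python3 -m pendant '[0,0,-0.01,0,0,0,0.05,0,0,-0.03,0,0,0,0.05,0,0,-0.04,0,0,0,0.05,0,0,-0.04,0,0,0,0.05,0,0,-0.04,0,0,0,0.05,0,0,-0.01,0,0,0,0.05]'
python3 -c "
from h import *
print(go(.555,.3768,.25,.1))"
```

```text
clock: 59.98
position: [0.5769, -0.2404, 0.09]
ee_rot: [3.137, 0.156, 0.003]
force: [0.8, 0.3, -0.1]
width: 1.001
gripper_force: 0.0
clock: 60.72
position: [0.576, -0.2401, 0.0886]
ee_rot: [-3.137, -0.157, -0.0]
force: [-0.8, 0.3, 1.8]
width: 0.596
gripper_force: 30.0
clock: 61.48
position: [0.5771, -0.2405, 0.2618]
ee_rot: [3.136, 0.156, 0.007]
force: [0.3, -0.1, -2.6]
width: 0.591
gripper_force: 30.0
(array([ 0.0394, -0.6165,  0.0108]), array([ 0.002, -0.004, -0.   ]))
```

```bash
python3 -m pendant '[0,-0.02,0,0,0,0,0.05,0.0036,-0.055,0,0,0,0,0.05,0.0036,-0.055,0,0,0,0,0.05,0.0036,-0.055,0,0,0,0,0.05,0.0036,-0.055,0,0,0,0,0.05,0.0036,-0.055,0,0,0,0,0.05,0.0036,-0.055,0,0,0,0,0.05,0.0036,-0.055,0,0,0,0,0.05,0.0036,-0.055,0,0,0,0,0.05,0.0036,-0.055,0,0,0,0,0.05]'
python3 -m pendant '[0.0036,-0.055,0,0,0,0,0.05,0.0034,-0.045,0,0,0,0,0.05,0,0,0,0,0,0,0.05,0,0,0,0,0,0,0.05,0,0,0,0,0,0,0.05]'
python3 -c "
from h import *
print(go(.555,.3768,.0886,.1))"
```

```text
clock: 62.72
position: [0.5546, 0.2777, 0.2566]
ee_rot: [3.137, 0.158, -0.005]
force: [0.6, 0.7, -3.3]
width: 0.596
gripper_force: 30.0
clock: 63.35
position: [0.5539, 0.3742, 0.258]
ee_rot: [3.137, 0.154, -0.001]
force: [-1.1, 0.3, -2.7]
width: 0.591
gripper_force: 30.0
(array([ 0.0015, -0.0027,  0.1694]), array([ 0.001,  0.001, -0.002]))
```

```bash
python3 -m pendant '[0.001,-0.0015,0.03,0,0,0,0.05,0,0,0.04,0,0,0,0.05,0,0,0.04,0,0,0,0.05,0,0,0.035,0,0,0,0.05,0,0,0.016,0,0,0,0.05,0,0,0.003,0,0,0,0.05,0,0,0,0,0,0,0.05,0,0,0,0,0,0,0.05]'
python3 -c "
from h import *
print(go(.555,.3768,.0886,.1))"
```

```text
clock: 64.35
position: [0.5555, 0.3779, 0.0963]
ee_rot: [-3.136, -0.156, -0.003]
force: [0.7, 0.3, -2.1]
width: 0.591
gripper_force: 30.0
(array([-0.0006,  0.001 ,  0.0077]), array([-0.001, -0.002, -0.   ]))
```

```bash
python3 -m pendant '[-0.0003,0.001,0.003,0,0,0,0.05,0,0,0.002,0,0,0,0.05,0,0,0,0,0,0,0.05]'|sed -n '2p;4p'; for i in 1 2; do python3 -m pendant '[0,0,0.001,0,0,0,0.05,0,0,0,0,0,0,0.05]'|sed -n '2,4p'; done
```

```text
position: [0.5545, 0.3761, 0.0895]
force: [0.7, -0.3, -1.5]
position: [0.5546, 0.3763, 0.0887]
ee_rot: [-3.137, -0.157, 0.0]
force: [0.3, -0.3, -2.8]
position: [0.5548, 0.3764, 0.0886]
ee_rot: [-3.137, -0.156, -0.001]
force: [-1.6, -0.6, 5.1]
```

```bash
python3 -m pendant '[0,0,0,0,0,0,0.0918,0,0,0,0,0,0,0.0918,0,0,0,0,0,0,0.0918,0,0,-0.02,0,0,0,0.0918,0,0,-0.05,0,0,0,0.0918,0,0,-0.05,0,0,0,0.0918,0,0,-0.05,0,0,0,0.0918,0.02,0.04,-0.05,0,0,0,0.0918,0.02,0.035,-0.05,0,0,0,0.0918,0,0,0,0,0,0,0.0918]'
python3 -m pendant '[0,0,0,0,0,0,0.0918,0,0,0,0,0,0,0.0918]' | head -2
python3 - <<'E'
from h import *
im,c=shot('wrist','w9');s,_=shot('scene','s9')
for p in([.5567,.3763,.14],[.566,.243,.129],[.4925,.3045,.113],[.5127,.059,.065]):
    u=proj(c,p);print(u);cv2.drawMarker(im,tuple(int(round(x)) for x in u),(0,0,255),0,8)
cv2.imwrite("pics/f.png",np.hstack([cv2.resize(im[80:260,130:430],(500,300)),cv2.resize(s[120:384,140:440],(300,300))]))
E
```

```text
clock: 66.47
position: [0.6032, 0.3062, 0.3591]
ee_rot: [-3.135, -0.147, -0.014]
force: [-0.0, 0.0, -1.3]
width: 0.998
gripper_force: 0.0
clock: 66.72
position: [0.5983, 0.3099, 0.3521]
[192.91996133 195.43998964]
[302.32549098 196.17105944]
[247.38436586 240.09238666]
[411.79517285 229.36480432]
```

View pics/f.png

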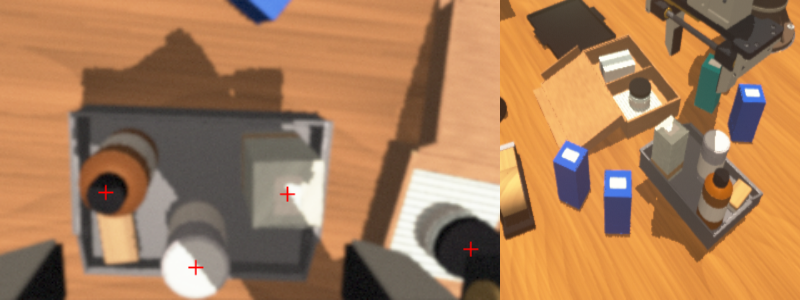

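```bash
python3 -c "
from cell import *
print(sign_off())"
```

```text
the job is handed in; nothing more can be done
None
```

The job is handed in at about 67 s of the 147 s: the jar stands on the middle of the pad, and the bottle, carton and tin are upright in the bin at their starting positions, within a millimetre or two by the last camera check.

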